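# Spread a retaining ring over an axle stub and hold it at its groove

### The job

Lift the ring spreader out of its stand, squeeze its two red grips together to open the retaining ring on its tips, and with the ring spread slide it straight down over the axle stub, the ring's gap on the keyway side, until the ring is level with the groove. Finish while still holding it there: grips squeezed, tool upright, the open ring level with the groove and around the stub without resting on the bearing below or pressing hard on anything; do not let go. Do not force the ring and leave the other things on the bench where they are.

Things in the scene. Friction and masses are not known exactly. Their poses are not given: they have to be found in the camera images.
- spreader: loose upright ring-spreading pliers, 0.3 kg, 119 mm tall, a retaining ring already on the two tips. z up; origin on the tool's upright axis in the ring's middle plane, 30 mm above the bench in the stand; +x points from the ring's centre to its gap (the tool stands on the gap side). A 72 x 28 mm flange, z 50 to 59 mm, hangs on the stand; above it a grey body 22 mm square, top at z = 117 mm
- grip_mid (a point): middle between the two red upright grip plates, on the spreader's axis at z = 88.5 mm. The plates face the spreader's +y and -y, are 26 mm wide in x and 52 mm tall (z 62.5 to 114.5 mm); over their outer faces 52 mm relaxed, 38 mm fully squeezed. Pinch them along y from above
- ring_center (a point): centre of the bare steel ring, at x = -31 mm, y = 0, z = 0 of the spreader. The ring lies flat, 4 mm thick, band 5 mm wide; fully spread it is 46 mm across inside, 56 mm outside; relaxed it is too narrow to pass the stub. The flange is 50 mm above it
- ring_gap (a point): middle of the gap between the ring's two lugs on the spreader (the spreader's origin)
- grip_l (a joint): inward travel of the +y grip plate (the other moves alike): 0 relaxed, 0.007 m fully squeezed on its built-in stop, ring fully spread; overspreading is not possible. Sprung: about 4 N on each plate starts it, about 10 N holds it fully squeezed; it springs back when let go
- stand: fixed grey stand; origin on the bench under the axis of the tool that hangs in it, same x and y directions as the spreader. Two cheeks, 80 mm tall with 5 mm lips above, at y = +-32 mm carry the spreader's flange. The tool lifts straight up; its ring is clear of everything after 60 mm
- bearing_block: fixed blue bearing block with an upright axle stub. Base 110 x 90 x 12 mm, origin at the centre of its underside; the stub's axis is z; +x points to the keyway side (yellow paint dab on the base). Bearing face 50 mm above the bench; stub 40 mm in diameter up to 75 mm, then tapering to 30 mm at its top, 82 mm. The dark groove runs round it from 52 to 60 mm
- groove (a point): point on the stub's axis at the groove's middle height, 56 mm above the bench (6 mm above the bearing's face)
- stub_top (a point): centre of the stub's top, 82 mm above the bench
- keyway (a point): outer middle of the black keyway slot in the stub's end, 20 mm from the axis in the block's +x, above the groove; the ring's gap belongs on this side
- bushing_0: bystander: loose steel flanged bushing, 39 mm across, 36 mm tall, origin under its centre
- masking_tape: bystander: loose roll of tape lying flat, 102 mm across, 24 mm tall, origin under its centre
- oil_can: bystander: loose green oil can with spout, 57 x 80 mm, 151 mm tall, origin under its centre
- v_block: bystander: loose steel V-block, 45 x 32 x 30 mm, origin under its centre

How it is judged (in metres and radians):
On the way, in this order (a step that is already met when the one before it is completed fails the run):
1. the spreader is lifted clear of its stand (height (world z) of ring_center above 0.065 m and contact force between spreader and stand below 0.2 N and contact force between the fingers and spreader above 2 N), for 0.1 s.
2. the ring, spread, is right above the stub (horizontal distance between ring_center and stub_top below 0.006 m and height (world z) of ring_center above 0.083 m and value of joint grip_l above 0.0055 m), for 0.05 s.
At the end, for the whole second after the job is handed in: Still gripped (over 5 N), grips squeezed at least 5.5 of 7 mm; ring centre within 4 mm of the stub's axis and 3.5 mm of the groove's mid height; gap on the keyway side (about 25 degrees); tool upright within 0.1 rad, at rest, off the stand, under 8 N on the bearing block (horizontal distance between ring_center and groove below 0.004 m and z of ring_center in the frame of groove between -0.0035 and 0.0035 m and horizontal distance between ring_gap and keyway below 0.0165 m and value of joint grip_l above 0.0055 m and angle between spreader's own z axis and vertical below 0.1 rad and contact force between the fingers and spreader above 5 N and contact force between spreader and bearing_block below 8 N and contact force between spreader and stand below 0.2 N and linear speed of spreader below 0.02 m/s); the arm keeps its last pose, push and grip.
It fails at once if the ring is forced against the bearing block with more than 60 N (contact force between spreader and bearing_block above 60 N).
It fails at once if a bystander is moved more than 20 mm (distance of any of bushing_0, masking_tape, oil_can, v_block from where it was at the start of the episode above 0.02 m).
It also fails if it takes over 38 s, if anything falls off the work surface, if the arm or the gripper's body presses on something with over 40 N, if the wrist force passes 120 N, or if a joint passes its speed limit or range.

### The arm

A 6-joint arm with a two-finger parallel gripper is mounted at the origin on a cart in front of the work surface, level with it; the furniture and walls round the work are solid. World frame = base frame: x ahead of the robot, y to its left, z up, the work surface at z = 0. Lengths are in mm, angles in rad, forces in N, time in s.
With the tool pointing down it reaches from about 275 to 1000 mm from the base axis. Payload 8.4 kg.
Tool frame: the origin (TCP) lies at the very end of the fingers, on their centre line; the grasp point (between the pads) lies 19 mm behind it; z points along the fingers, y is the line along which they close (so a half turn about z gives the same grasp; the last joint's range is limited). The gripper opens to 85 mm and grips with 20 to 120 N. Pads are 22 mm wide; open, the fingers measure 114 mm over their backs; the gripper's body (76 mm by 85 mm) begins 54 mm behind the grasp point. The pads swing forward as they close: fully open they stand 13 mm farther back than shut.
Start: joints at [-1.178, 0.353, 1.633, -0, 1.155, -0.002], TCP at [240.388, -576.924, 210.781] pointing down, gripper open.
Joint ranges: [-2.63, 2.63], [-0.92, 2.1], [0.06, 2.66], [-1.3, 4.44], [0, 2.69], [-3.02, 3.02]. Speed limits (rad/s): [2.22, 2.22, 2.79, 3.14, 3.14, 3.14].

### API

Orientations are given as [roll, pitch, yaw] about the fixed x, y, z axes, in that order (R = Rz(yaw) Ry(pitch) Rx(roll)).
In Python, from rig import sensors, grab_frame, camera_params, order gives the robot as it stands. The module is installed in compiled form; this text tells all that it offers.
- The arm moves only by the tool move_arm, never from a script. Its argument "motion" is a list of rows, each a list of 7 numbers: the turn, a rotation vector about the tool's x, y, z in normalised numbers (1 is pi rad), then the shift along the tool's x, y, z in a scale on which 1.0 is 1 m, then the finger opening in m, from 0 to 0.0854. A call has 1 to 8 rows; each row is the pose to reach, as a shift and turn from the pose commanded when the call began, along the tool's axes at that moment; what a row does not reach only later rows make up. A row lasts 1/8 s, in which the tool goes at most 62.5 mm and 10.7 degrees, less where a joint would pass 70% of its speed; a pose out of reach is approached as far as the arm can. No shift or turn number may pass 1 either way. A call with a gripper value outside its range is refused whole. The fingers move at their own pace and stop on an object; "grip_force" is the grip in N (left out, the last holds). Time passes only in rows, so rows that repeat a pose let the fingers close. It gives the time, the measured TCP pose, the force, the opening and the grip force at its end, in the units of the state.
- sensors.sense(): the state, without advancing time (a new reading comes with each control period).
- grab_frame(name): name is "side" or "top"; returns (picture, depth): 400x640x3 uint8, red, green, blue; 400x640 float32, mm along the optical axis (not along the pixel's ray), 0 where there is no reading.
- camera_params(name): a dict with "camera_matrix" (3x3 intrinsics, pixels), "k1" (the pictures are not rectified: a ray, as slopes to the right and down, at radius r is drawn at 1 + k1 r^2 times it, then the intrinsics apply), "world_from_camera" (4x4, takes a point from camera to world coordinates). Camera axes: x right, y down, z forward; pixel columns grow to the right and rows downward; lengths in mm; the calibration is good to about 2 mm. A picture is of the moment at which its call begins. camera_params takes no time and is no camera call.
- order.sign_off(): hands the job in; it is judged then, once.
The state is a dict: "clock": time; "qpos": joint angles; "qvel": joint speeds; "joint_efforts": joint torques, N m; "eef_pos": TCP position; "tcp_rot": TCP orientation; "contact_force": force on the tool from outside, world axes, zero at the start; "wrist_torque": the same for the moment, N m; "opening": opening from 0.0 (shut) to 1.0 (fully open); "grasp_force": force on a finger pad.
Only numpy, scipy, OpenCV 4.12 (cv2) and the standard library are available. Lean on these libraries where they do the work, as an engineer would, in place of code of your own. Each camera call takes 0.05 s, during which the arm holds its last target. There are 200 camera calls.

## Working session

There is one attempt and no reset: what is moved stays moved. The work goes in short steps, Python scripts to look and compute and a tool call to move; the robot and the scene stay as the last step left them, time stands still between calls to the robot, and variables do not carry over. Pictures are saved under pics/ and viewed, at most 10 in all, crops included, and the job is handed in when it is done.

Besides the shell and the picture viewer there is one more tool, called as name(argument=value, ...) on one line, values as JSON. move_arm: Moves the arm, as the interface text tells. Its arguments: {"type":"object","properties":{"motion":{"type":"array","items":{"type":"array","items":{"type":"number"}}},"grip_force":{"type":"number"}},"required":["motion"]}

```bash
mkdir -p pics
cat > h.py <<'E'
import numpy as np, cv2
from rig import sensors, grab_frame, camera_params, order
def cloud(name):
    im,d=grab_frame(name); p=camera_params(name); K=np.array(p["camera_matrix"],float)
    v,u=np.mgrid[0:400,0:640]
    pts=np.stack([u,v],-1).reshape(-1,1,2).astype(np.float32)
    n=cv2.undistortPoints(pts,K,np.array([p["k1"],0,0,0,0],float)).reshape(400,640,2)
    P=np.concatenate([n*d[...,None],d[...,None]],-1)
    T=np.array(p["world_from_camera"]); W=P@T[:3,:3].T+T[:3,3]; W[d==0]=np.nan
    return im,d,W
def save(im,f): cv2.imwrite("pics/"+f,im[...,::-1])
E
python3 - <<'E'
from h import *
for n in("top","side"):
    im,d,W=cloud(n); save(im,n+"0.png"); np.savez("/tmp/"+n+"0.npz",im=im,W=W)
    p=camera_params(n); print(n,np.round(p["world_from_camera"],2),p["camera_matrix"],p["k1"])
print(sensors.sense())
E
```

```text
top [[ 1.00000e-02 -1.00000e+00  7.00000e-02  4.61860e+02]
 [-1.00000e+00 -1.00000e-02  2.00000e-02 -3.05400e+01]
 [-1.00000e-02 -7.00000e-02 -1.00000e+00  1.22868e+03]
 [ 0.00000e+00  0.00000e+00  0.00000e+00  1.00000e+00]] [[430.38458331   0.         316.18116964]
 [  0.         430.38458331 207.0568105 ]
 [  0.           0.           1.        ]] -0.10022363167894865
side [[-1.0000e+00 -3.0000e-02  4.0000e-02  5.2663e+02]
 [-5.0000e-02  4.1000e-01 -9.1000e-01  7.3834e+02]
 [ 2.0000e-02 -9.1000e-01 -4.1000e-01  4.6961e+02]
 [ 0.0000e+00  0.0000e+00  0.0000e+00  1.0000e+00]] [[381.5162783    0.         322.20744123]
 [  0.         381.5162783  203.30732985]
 [  0.           0.           1.        ]] -0.04900496889432751
{'clock': 0.1, 'qpos': array([-1.17838790e+00,  3.53633761e-01,  1.63403722e+00,  2.63379221e-05,
        1.15522806e+00, -2.37513677e-03]), 'qvel': array([-0.00013784, -0.00203658, -0.00257073,  0.00015793, -0.00079729,
        0.00063064]), 'joint_efforts': array([ 1.29340329e-03, -6.06356049e+01, -3.42818749e+01,  1.31181791e-04,
        3.87363543e-03, -4.40788142e-05]), 'eef_pos': array([ 240.22911788, -576.49619123,  210.11216008]), 'tcp_rot': array([-3.14028633e+00, -2.71850844e-05,  3.94772896e-01]), 'contact_force': array([-0.35427449,  0.49750891, -1.30620481]), 'wrist_torque': array([-0.00263059, -0.02621356, -0.00941923]), 'grasp_force': 0.0, 'opening': 0.9973724094347789}
```

View pics/top0.png

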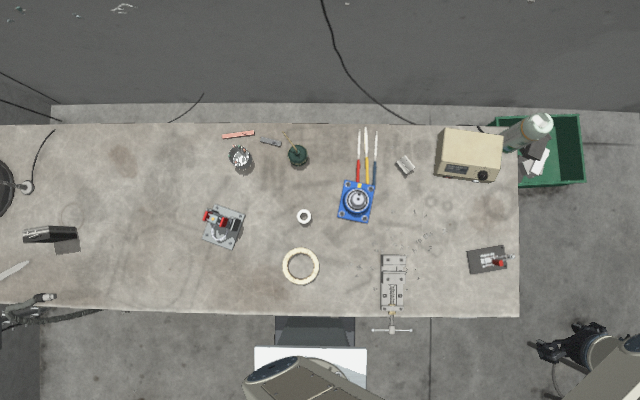

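View pics/side0.png

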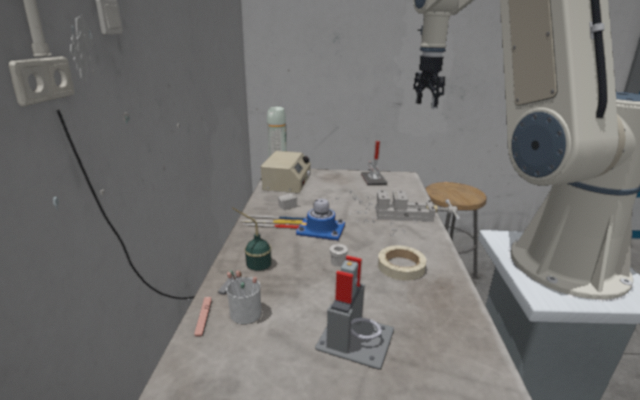

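The top view shows the stand and spreader at about (222,225), the block at (357,200), the tape at (300,266), the bushing at (304,216) and the oil can at (298,156). In the side view the spreader is at about (348,290) and the stub at (321,207). Next I'll take enlarged crops.

Run:
```python
from h import *
t=np.load("/tmp/top0.npz"); s=np.load("/tmp/side0.npz")
cr=lambda im,x0,y0,w,h,k:cv2.resize(im[y0:y0+h,x0:x0+w],None,fx=k,fy=k,interpolation=cv2.INTER_CUBIC)
a=cr(t['im'],195,195,55,60,7);b=cr(t['im'],330,170,55,60,7)
save(np.hstack([a,b]),"tc.png")   # 770x420
a=cr(s['im'],310,250,90,120,4);b=cr(s['im'],290,190,60,60,7)
b=cv2.copyMakeBorder(b,0,60,0,0,cv2.BORDER_CONSTANT); save(np.hstack([a,b]),"sc.png")
# red plates
for n,D in(("top",t),("side",s)):
    im=D['im'].astype(int);W=D['W']
    m=(im[...,0]>120)&(im[...,1]<70)&(im[...,2]<70)
    x0,x1,y0,y1=(195,245,200,245) if n=="top" else (325,370,250,310)
    k=np.zeros_like(m);k[y0:y1,x0:x1]=1;m&=k
    P=W[m]; P=P[~np.isnan(P[:,0])]
    print(n,len(P),np.percentile(P,[2,50,98],axis=0).round(1))
    if n=="top":
        Q=P[P[:,2]>100]; np.set_printoptions(suppress=True)
        print(len(Q)); 
        v,u=np.nonzero(m); 
        for a,b in zip(np.c_[u,v],W[m]): print(a,b.round(0),end=';')
# stub top & body top
W=t['W'];R=W[185:215,340:372].reshape(-1,3)
for lo,hi in((78,86),(44,54),(8,16)):
    Q=R[(R[:,2]>lo)&(R[:,2]<hi)];print(lo,len(Q),Q.mean(0),Q.min(0),Q.max(0)) if len(Q) else print(lo,0)
```

```text
top 18 [[489.7 223.4 135.7]
 [503.8 248.5 142.6]
 [519.8 273.2 146.4]]
18
[207 212] [522. 267. 139.];[206 214] [516. 268. 142.];[206 215] [514. 269. 139.];[205 216] [511. 270. 144.];[204 217] [509. 273. 143.];[205 217] [509. 271. 142.];[204 218] [506. 272. 147.];[205 218] [506. 273. 134.];[204 219] [504. 273. 141.];[223 219] [504. 223. 145.];[223 220] [502. 224. 140.];[220 221] [499. 230. 145.];[222 221] [499. 226. 144.];[220 222] [496. 230. 146.];[222 222] [496. 226. 142.];[221 223] [494. 228. 144.];[221 224] [491. 229. 142.];[221 225] [489. 228. 144.];side 169 [[489.6 225.  106.7]
 [512.5 270.  143.2]
 [524.2 276.3 146.7]]
78 131 [ 564.11790344 -123.83954049   82.08961851] [ 546.49264914 -140.21313607   78.0032709 ] [ 581.27764031 -105.0971161    85.70993685]
44 335 [ 563.1722734  -122.51494898   49.44986734] [ 529.30507073 -159.60925986   44.01101885] [598.90321598 -88.08057559  53.9030033 ]
8 267 [ 574.9397028  -121.35006483   12.52469006] [ 528.09756749 -166.64337515    8.08221652] [612.04106868 -78.37585174  15.97576228]
```

View pics/tc.png

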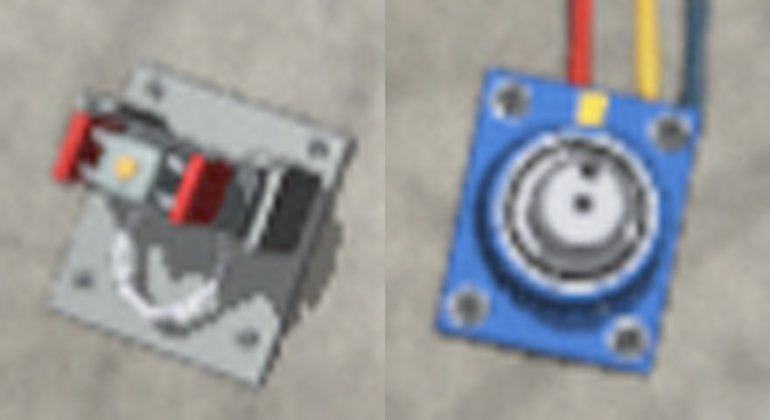

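View pics/sc.png

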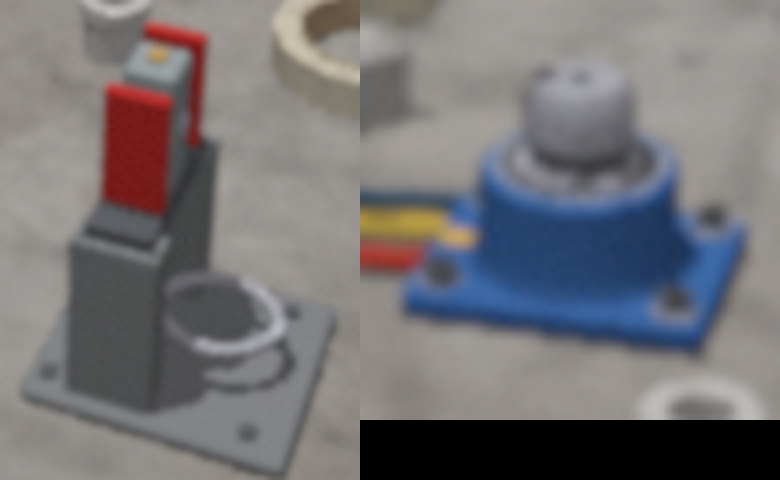

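The top crop shows the body's orange dot at (125,167), plate tops at (72,146) and (188,188), and base-plate corners at (142,65), (352,135), (263,382) and (52,305). It also shows the stub's centre at (583,203), with the dab above it and block corners at (488,68), (705,108), (650,372) and (437,332). In the side crop the dot is at (158,55) and the stub's centre at (580,75).

```bash
cat >> h.py <<'E'
def ray(n,uv):
    p=camera_params(n);K=np.array(p["camera_matrix"],float)
    q=cv2.undistortPoints(np.array(uv,np.float32).reshape(-1,1,2),K,np.array([p["k1"],0,0,0,0],float)).reshape(-1,2)
    T=np.array(p["world_from_camera"]);d=np.c_[q,np.ones(len(q))]@T[:3,:3].T
    return T[:3,3],d
def plane(n,uv,z):
    o,d=ray(n,uv); return o+d*((z-o[2])/d[:,2])[:,None]
def tri(a,b):
    (o1,d1),(o2,d2)=ray("top",[a]),ray("side",[b]);A=np.c_[d1[0],-d2[0]]
    s=np.linalg.lstsq(A,o2-o1,rcond=None)[0];p,q=o1+s[0]*d1[0],o2+s[1]*d2[0]
    return (p+q)/2,np.linalg.norm(p-q)
def un(c,x0,y0,k): return (np.array(c,float)+.5)/k-.5+[x0,y0]
E
python3 - <<'E'
from h import *
np.set_printoptions(suppress=True,precision=2)
T1=lambda c:un(c,195,195,7);T2=lambda c:un(np.array(c)-[385,0],330,170,7)
S1=lambda c:un(c,310,250,4);S2=lambda c:un(np.array(c)-[360,0],290,190,7)
print("dot",tri(T1([125,167]),S1([158,55])))
print("plate+y",tri(T1([72,146]),S1([138,93])),"plate-y",tri(T1([188,188]),S1([176,34])))
print("stub",tri(T2([583,203]),S2([580,75])))
print("dot@147",plane("top",T1([125,167]),147),"stub@82",plane("top",T2([583,203]),82))
for nm,c,z in(("stand",T1([[142,65],[352,135],[263,382],[52,305]]),6),("block",T2([[488,68],[705,108],[650,372],[437,332]]),12)):
    P=plane("top",c,z); print(nm,P.mean(0)); e=np.roll(P,-1,0)-P; print(np.linalg.norm(e,axis=1))
    # edge0 along -y, edge1 along -x, edge2 +y, edge3 +x
    print([np.arctan2(*( (-v[0]*s,0)[:1]+(1,) )) for v,s in []], [ (np.arctan2(e[i,1],e[i,0])-o+np.pi)%(2*np.pi)-np.pi for i,o in enumerate((-np.pi/2,np.pi,np.pi/2,0))])
a=plane("top",T1([[72,146],[188,188]]),144.5);print(a,np.arctan2(*(a[0]-a[1])[[1,0]])-np.pi/2)
print(plane("top",T2([[583,203],[592,108]]),12))
# stub-top depth points
t=np.load("/tmp/top0.npz");W=t['W'][185:215,340:372].reshape(-1,3)
# bearing outer/block body: blue mask centre
im=t['im'].astype(int);m=(im[...,2]>120)&(im[...,0]<90);mm=np.zeros_like(m);mm[170:230,330:385]=1
P=t['W'][m&mm];print(cv2.minAreaRect(P[P[:,2]<20][:,:2].astype(np.float32)))
E
```

```text
dot (array([505.21, 249.24, 149.14]), np.float64(0.5211017949393194))
plate+y (array([512.69, 269.92, 145.83]), np.float64(0.4990137565911102)) plate-y (array([497.88, 226.98, 144.66]), np.float64(0.06157425219423662))
stub (array([ 566.37, -122.98,   86.31]), np.float64(1.269577708618578))
dot@147 [[505.04 249.81 147.  ]] stub@82 [[ 566.13 -123.33   82.  ]]
stand [488.83 253.82   6.  ]
[ 92.05 106.84  93.13 104.89]
[] [np.float64(-0.30435200379414606), np.float64(-0.32552046235306786), np.float64(-0.32551414234016374), np.float64(-0.3359957913666469)]
block [ 565.69 -123.83   12.  ]
[ 89.66 109.74  87.49 109.48]
[] [np.float64(-0.17041460678092513), np.float64(-0.1998758698254326), np.float64(-0.1729072543793495), np.float64(-0.1801437365815759)]
[[512.5  270.3  144.5 ]
 [497.85 227.02 144.5 ]] -0.3263580862468225
[[ 572.49 -128.99   12.  ]
 [ 611.29 -132.39   12.  ]]
((574.5324096679688, -124.64331817626953), (87.3961181640625, 128.01492309570312), 78.7317886352539)
```

Triangulated heights match the text: dot 149 against 147 mm, plates 145 against 144.5, stub 86 against 82. The spreader axis is at (505,249) with yaw -0.326, and the block is at (566,-123.5) with yaw -0.181. I'll move above the spreader now.

The manual's scale: turns go in shares of pi rad. Converting my numbers, -1.44 rad / 3.1416 = -0.4584.

move_arm(motion=[[0,0,-0.0573,0.04,-0.047,0,0.0854],[0,0,-0.1146,0.08,-0.094,0,0.0854],[0,0,-0.1719,0.12,-0.141,0,0.0854],[0,0,-0.2292,0.16,-0.188,0,0.0854],[0,0,-0.2865,0.2,-0.235,0,0.0854],[0,0,-0.3438,0.24,-0.282,0,0.0854],[0,0,-0.4011,0.28,-0.329,0,0.0854],[0,0,-0.4584,0.32,-0.376,0,0.0854]], grip_force=50)

```text
clock: 1.1
eef_pos: [391.3, -104.9, 210.9]
tcp_rot: [3.141, 0.0, 1.84]
contact_force: [1.8, -0.4, -0.1]
opening: 0.994
grasp_force: 0.0
```

```bash
cat > go.py <<'E'
import sys
from h import *
from scipy.spatial.transform import Rotation as R
s=sensors.sense(); r=R.from_euler('xyz',s["tcp_rot"])
x,y,z,yaw=map(float,sys.argv[1:5])
g=R.from_euler('xyz',[np.pi,0,yaw])
print("t",s["clock"],"pos",s["eef_pos"].round(2),"rot",s["tcp_rot"].round(4),"F",s["contact_force"].round(1),"g",s["grasp_force"],"op",s["opening"]*85.4,"q6",s["qpos"][5])
print("turn",(r.inv()*g).as_rotvec().round(4),"shift",(r.inv().apply(np.array([x,y,z])-s["eef_pos"])/1000).round(5))
E
python3 go.py 505.1 249.3 190 2.815
```

```text
t 1.1 pos [ 391.34 -104.87  210.88] rot [3.1411e+00 3.0000e-04 1.8404e+00] F [ 1.8 -0.4 -0.1] g 0.0 op 84.87795735770413 q6 -0.5351870110105773
turn [ 3.000e-04  5.000e-04 -9.746e-01] shift [0.31108 0.20398 0.0209 ]
```

In the tool's units: -0.975 rad / 3.1416 = -0.3104.

move_arm(motion=[[0,0,-0.0509,0.045,0.03,0.003,0.0854],[0,0,-0.1019,0.09,0.06,0.006,0.0854],[0,0,-0.1528,0.135,0.09,0.009,0.0854],[0,0,-0.2037,0.18,0.12,0.012,0.0854],[0,0,-0.2546,0.225,0.15,0.015,0.0854],[0,0,-0.3104,0.27,0.18,0.018,0.0854],[0,0,-0.3104,0.3,0.197,0.021,0.0854],[0,0,-0.3104,0.3,0.197,0.021,0.0854]])

```text
clock: 2.1
eef_pos: [503.0, 236.2, 189.0]
tcp_rot: [-3.141, -0.001, 2.812]
contact_force: [0.4, -0.6, -0.2]
opening: 1.002
grasp_force: 0.0
```

```bash
python3 go.py 505.1 249.3 100 2.815
```

```text
t 2.1 pos [503.05 236.16 189.03] rot [-3.1413e+00 -7.0000e-04  2.8123e+00] F [ 0.4 -0.6 -0.2] g 0.0 op 85.54692461145106 q6 -0.8055366998478187
turn [-0.0003 -0.0007 -0.0027] shift [0.00225 0.01312 0.08902]
```

In the tool's units: -0.003 rad / 3.1416 = -0.001.

move_arm(motion=[[0,0,-0.001,0.0022,0.013,0,0.0854],[0,0,-0.001,0.0022,0.013,0,0.0854],[0,0,-0.001,0.0022,0.013,0.03,0.0854],[0,0,-0.001,0.0022,0.013,0.06,0.0854],[0,0,-0.001,0.0022,0.013,0.075,0.0854],[0,0,-0.001,0.0022,0.013,0.086,0.0854],[0,0,-0.001,0.0022,0.013,0.086,0.0854]])

```text
clock: 2.98
eef_pos: [505.1, 247.0, 103.6]
tcp_rot: [-3.141, -0.0, 2.813]
contact_force: [0.4, -0.8, -0.0]
opening: 1.001
grasp_force: 0.0
```

```bash
python3 go.py 505.1 249.3 100 2.815
python3 - <<'E'
from h import *
a=grab_frame("top")[0][190:250,190:255];b=grab_frame("side")[0][240:350,300:400]
save(np.hstack([cv2.resize(a,(390,360),interpolation=2),cv2.resize(b,(400,440),interpolation=2)[:360]]),"g1.png")
E
```

```text
t 2.975 pos [505.14 246.99 103.61] rot [-3.1412e+00 -4.0000e-04  2.8125e+00] F [ 0.4 -0.8 -0. ] g 0.0 op 85.52205257392804 q6 -0.7895794676859358
turn [-0.0004 -0.0004 -0.0025] shift [0.00078 0.00218 0.00361]
```

View pics/g1.png

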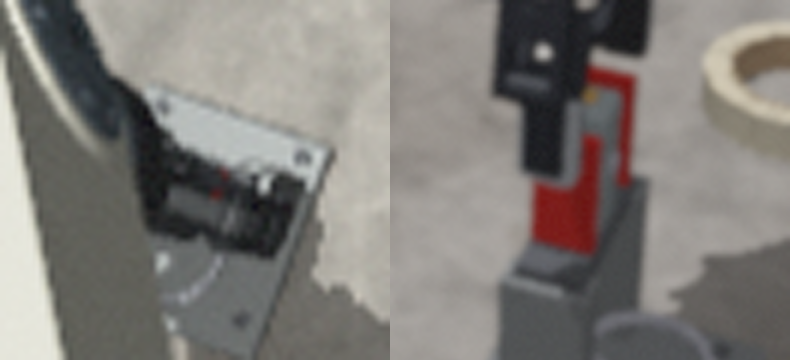

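The pads straddle both plates, finger at (550,130) and plate at (566,190), and the offset is explained by perspective. I'll correct slightly and close.

In the tool's units: -0.002 rad / 3.1416 = -0.0006.

move_arm(motion=[[0,0,-0.0006,0.0008,0.002,0.004,0.0854],[0,0,-0.0006,0.0008,0.002,0.004,0.05],[0,0,-0.0006,0.0008,0.002,0.004,0.03],[0,0,-0.0006,0.0008,0.002,0.004,0.03],[0,0,-0.0006,0.0008,0.002,0.004,0.03],[0,0,-0.0006,0.0008,0.002,0.004,0.03],[0,0,-0.0006,0.0008,0.002,0.004,0.03],[0,0,-0.0006,0.0008,0.002,0.004,0.03]], grip_force=50)

```text
clock: 4.08
eef_pos: [505.3, 249.3, 100.9]
tcp_rot: [3.141, 0.001, 2.815]
contact_force: [-3.2, -3.3, 11.4]
opening: 0.424
grasp_force: 49.7
```

```bash
python3 go.py 505.1 249.3 180 2.815
```

```text
t 4.075 pos [505.34 249.29 100.92] rot [3.1414e+00 5.0000e-04 2.8146e+00] F [-3.2 -3.3 11.4] g 49.729589223861694 op 36.232230834092725 q6 -0.7878563007856801
turn [ 0.0002  0.0005 -0.0004] shift [ 1.900e-04 -5.000e-05 -7.908e-02]
```

move_arm(motion=[[0,0,0,0,0,-0.005,0.03],[0,0,0,0,0,-0.015,0.03],[0,0,0,0,0,-0.03,0.03],[0,0,0,0,0,-0.045,0.03],[0,0,0,0,0,-0.06,0.03],[0,0,0,0,0,-0.075,0.03],[0,0,0,0,0,-0.083,0.03],[0,0,0,0,0,-0.083,0.03]])

```text
clock: 5.08
eef_pos: [505.4, 249.6, 183.4]
tcp_rot: [3.141, 0.001, 2.815]
contact_force: [0.2, -0.0, -4.0]
opening: 0.421
grasp_force: 51.9
```

```bash
python3 go.py 505.1 249.3 183 2.96
python3 - <<'E'
from h import *
a=grab_frame("top")[0][190:255,190:260];b=grab_frame("side")[0][200:350,290:410]
save(np.hstack([cv2.resize(a,None,fx=5,fy=5,interpolation=2),cv2.resize(b,None,fx=3.5,fy=3.5,interpolation=2)[:325]]),"g2.png")
E
```

```text
t 5.075 pos [505.42 249.58 183.45] rot [3.1407e+00 8.0000e-04 2.8148e+00] F [ 0.2 -0.  -4. ] g 51.88806116580963 op 35.98910825067679 q6 -0.7880381521503248
turn [ 0.0008  0.0009 -0.1452] shift [ 0.00021 -0.00036  0.00045]
```

View pics/g2.png

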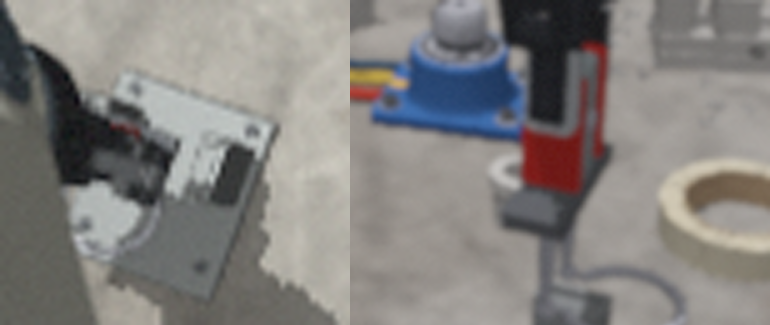

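The tool is lifted clear and hangs upright, with its flange at (545,205) above the stand and the ring at (630,290). I'll carry it toward the stub.

In the tool's units: -0.145 rad / 3.1416 = -0.0462.

move_arm(motion=[[0,0,-0.0064,-0.01,-0.016,0,0.03],[0,0,-0.0127,-0.03,-0.0475,0,0.03],[0,0,-0.0191,-0.053,-0.084,0,0.03],[0,0,-0.0255,-0.076,-0.1205,0,0.03],[0,0,-0.0318,-0.099,-0.157,0,0.03],[0,0,-0.0382,-0.122,-0.193,0,0.03],[0,0,-0.0446,-0.145,-0.23,0,0.03],[0,0,-0.0462,-0.168,-0.266,0,0.03]])

```text
clock: 6.18
eef_pos: [578.6, -57.9, 182.0]
tcp_rot: [-3.142, -0.001, 2.96]
contact_force: [0.2, 0.6, -3.5]
opening: 0.423
grasp_force: 51.9
```

```bash
python3 go.py 596.5 -129.1 183 2.96
```

```text
t 6.175 pos [578.55 -57.86 181.96] rot [-3.1416e+00 -1.3000e-03  2.9600e+00] F [ 0.2  0.6 -3.5] g 51.89077019691467 op 36.14507266921244 q6 -1.4915794646835991
turn [-0.     -0.0013  0.    ] shift [-0.03052 -0.06683 -0.00108]
```

move_arm(motion=[[0,0,0,-0.015,-0.03,-0.001,0.03],[0,0,0,-0.025,-0.055,-0.001,0.03],[0,0,0,-0.0303,-0.0663,-0.001,0.03],[0,0,0,-0.0303,-0.0663,-0.001,0.03],[0,0,0,-0.0303,-0.0663,-0.001,0.03]])

```text
clock: 6.8
eef_pos: [596.3, -126.1, 183.5]
tcp_rot: [3.141, -0.001, 2.96]
contact_force: [0.2, -0.4, -4.1]
opening: 0.416
grasp_force: 51.9
```

```bash
python3 go.py 596.5 -129.1 183 2.96
python3 - <<'E'
from h import *
for n in("top","side"):
    im,d,W=cloud(n); np.savez("/tmp/"+n+"1.npz",im=im,W=W)
    if n=="top": a=cv2.resize(im[170:235,325:385],None,fx=6.5,fy=6.5,interpolation=2)
    else: b=cv2.resize(im[165:245,290:350],None,fx=6.5,fy=6.5,interpolation=2)
print(a.shape,b.shape)
a=cv2.copyMakeBorder(a,0,b.shape[0]-a.shape[0],0,0,0)
save(np.hstack([a,b]),"g3.png")
E
```

```text
t 6.8 pos [ 596.27 -126.12  183.52] rot [ 3.1412e+00 -8.0000e-04  2.9603e+00] F [ 0.2 -0.4 -4.1] g 51.88828110694885 op 35.55911348676375 q6 -1.600846585102137
turn [ 0.0004 -0.0008  0.0003] shift [-0.00076 -0.00289  0.00051]
(422, 390, 3) (520, 390, 3)
```

View pics/g3.png

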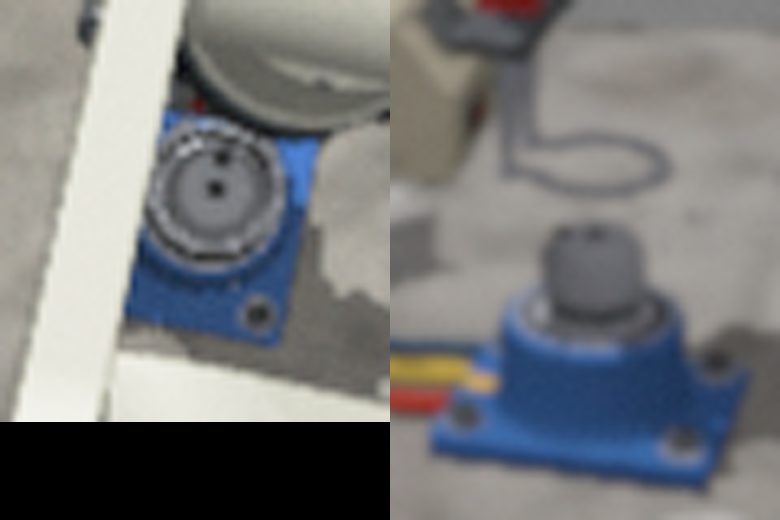

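Top crop: the ring shows as a light circle at about (214,194), radius 70, around the stub's top centre at (215,189). In the side crop it is an ellipse at about (597,163), clear above the stub. I'll fit it with the depth data and both views.

Run:
```python
from h import *
from scipy.optimize import least_squares
np.set_printoptions(suppress=True,precision=2)
def fit(P):
    f=lambda p:np.hypot(P[:,0]-p[0],P[:,1]-p[1])-p[2]
    return least_squares(f,[566,-122,25],loss="soft_l1").x
for n,f,(x0,y0,w,h) in(("top","/tmp/top1.npz",(345,183,28,32)),("side","/tmp/side1.npz",(306,180,40,20))):
    W=np.load(f)['W'][y0:y0+h,x0:x0+w].reshape(-1,3)
    Q=W[(W[:,2]>100)&(W[:,2]<122)];Q=Q[np.hypot(Q[:,0]-566,Q[:,1]+121)<38]
    print(n,len(Q),Q.mean(0),Q.min(0),Q.max(0)); 
    if len(Q)>8: print("circle",fit(Q), "z",np.percentile(Q[:,2],[5,50,95]))
for f in("top0","side0"):
    W=np.load(f"/tmp/{f}.npz")['W'].reshape(-1,3)
    Q=W[(W[:,2]>78)&(W[:,2]<90)&(np.hypot(W[:,0]-566,W[:,1]+123)<30)]
    print(f,"stub",len(Q),Q.mean(0),(Q.min(0)+Q.max(0))/2)
T=lambda c:un(c,325,170,6.5);S=lambda c:un(np.array(c)-[390,0],290,165,6.5)
print("ring",tri(T([214,194]),S([597,163])),"stub",tri(T([215,189]),S([595,232])))
print("top@112",plane("top",T([[214,194]]),112),"side@112",plane("side",S([[597,163]]),112),"stub@82",plane("top",T([[215,189]]),82),plane("side",S([[595,232]]),82))
```

```text
top 93 [ 557.65 -121.54  114.77] [ 536.02 -147.37  110.28] [587.91 -94.89 121.18]
circle [ 563.91 -120.83   25.56] z [111.48 114.7  118.6 ]
side 122 [ 569.18 -118.21  115.74] [ 537.93 -145.9   112.07] [600.65 -91.64 121.46]
circle [ 567.16 -119.52   26.31] z [113.03 115.88 118.44]
top0 stub 137 [ 564.27 -123.89   82.32] [ 563.89 -122.66   83.08]
side0 stub 92 [ 565.59 -118.66   82.75] [ 565.52 -121.09   81.84]
ring (array([ 563.52, -119.66,  115.95]), np.float64(5.409189950838974)) stub (array([ 566.09, -122.41,   86.62]), np.float64(1.2137879629649524))
top@112 [[ 561.16 -119.98  112.  ]] side@112 [[ 566.69 -129.81  112.  ]] stub@82 [[ 565.9  -122.78   82.  ]] [[ 567.18 -132.92   82.  ]]
```

move_arm(motion=[[0,0,0,-0.0003,-0.0022,0,0.03],[0,0,0,-0.0003,-0.0022,0.005,0.03],[0,0,0,-0.0003,-0.0022,0.01,0.03],[0,0,0,-0.0003,-0.0022,0.015,0.03],[0,0,0,-0.0003,-0.0022,0.015,0.03],[0,0,0,-0.0003,-0.0022,0.015,0.03]])

```text
clock: 7.65
eef_pos: [596.6, -129.4, 168.8]
tcp_rot: [3.142, -0.0, 2.96]
contact_force: [-0.3, 0.4, -3.0]
opening: 0.423
grasp_force: 51.9
```

```bash
python3 go.py 596.1 -128.6 127 2.96
python3 - <<'E'
from h import *
a=grab_frame("top")[0][175:220,335:385]; b=grab_frame("side")[0][180:220,295:345]
save(np.hstack([cv2.resize(a,(400,360),interpolation=2),cv2.resize(b,(400,320),interpolation=2)[:320].copy() if 0 else cv2.copyMakeBorder(cv2.resize(b,(400,320),interpolation=2),0,40,0,0,0)]),"g4.png")
E
```

```text
t 7.65 pos [ 596.57 -129.39  168.78] rot [ 3.1415 -0.      2.9597] F [-0.3  0.4 -3. ] g 51.89020872116089 op 36.14679385762653 q6 -1.605022713043028
turn [ 0.0001 -0.     -0.0003] shift [0.0006  0.00069 0.04178]
```

View pics/g4.png

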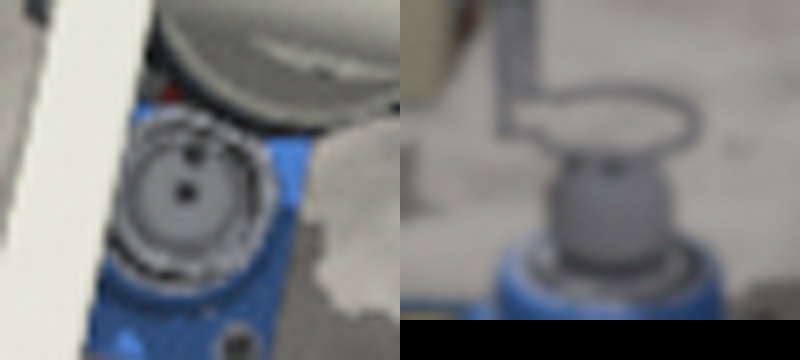

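Side crop: the ring's right edge is at 700 and its width about 175 px, so its centre is at about 612, against 615 for the stub. That puts x within 1 mm. In the top crop the ring surrounds the stub's dot at (185,191). I'll check with the depth data, which needs no picture.

```bash
cat > rf.py <<'E'
import sys
from h import *
from scipy.optimize import least_squares
np.set_printoptions(suppress=True,precision=2)
zt=float(sys.argv[1]); C=np.zeros(2)
for n in("top","side"):
    im,d,W=cloud(n);W=W.reshape(-1,3);r=np.hypot(W[:,0]-566,W[:,1]+123)
    Q=W[(abs(W[:,2]-zt)<6)&(r<36)&(r>19)]
    x=least_squares(lambda p:np.hypot(Q[:,0]-p[0],Q[:,1]-p[1])-25.5,[566,-123],loss="soft_l1").x
    print(n,len(Q),x,np.median(Q[:,2]))
    Q=W[(abs(W[:,2]-82)<5)&(r<14)];print(" stub",len(Q),(Q.max(0)+Q.min(0))/2)
E
python3 rf.py 99.5
```

```text
top 85 [ 564.24 -124.19] 100.09899622558737
 stub 82 [ 566.2 -123.4   82.3]
side 111 [ 567.22 -122.35] 101.35430608680446
 stub 35 [ 565.75 -118.93   83.99]
```

move_arm(motion=[[0,0,0,0.0002,0.0004,0.004,0.03],[0,0,0,0.0002,0.0004,0.008,0.03],[0,0,0,0.0002,0.0004,0.012,0.03],[0,0,0,0.0002,0.0004,0.016,0.03],[0,0,0,0.0002,0.0004,0.02,0.03],[0,0,0,0.0002,0.0004,0.024,0.03],[0,0,0,0.0002,0.0004,0.026,0.03],[0,0,0,0.0002,0.0004,0.026,0.03]])

```text
clock: 8.85
eef_pos: [596.3, -128.9, 142.6]
tcp_rot: [-3.142, -0.0, 2.96]
contact_force: [-0.5, -0.0, -4.3]
opening: 0.42
grasp_force: 51.9
```

```bash
python3 go.py 596.5 -128.9 127 2.96
```

```text
t 8.85 pos [ 596.31 -128.9   142.63] rot [-3.1416e+00 -3.0000e-04  2.9598e+00] F [-0.5 -0.  -4.3] g 51.88953459262848 op 35.83534137176933 q6 -1.6043499167929036
turn [-0.     -0.0003 -0.0002] shift [-1.900e-04  3.000e-05  1.563e-02]
```

No contact force, and the ring is now at about 72 mm, on the 40 mm part. I'll carry on down to the groove.

move_arm(motion=[[0,0,0,0,0,0.003,0.03],[0,0,0,0,0,0.006,0.03],[0,0,0,0,0,0.009,0.03],[0,0,0,0,0,0.012,0.03],[0,0,0,0,0,0.014,0.03],[0,0,0,0,0,0.0155,0.03],[0,0,0,0,0,0.0155,0.03],[0,0,0,0,0,0.0155,0.03]])

```text
clock: 9.85
eef_pos: [596.5, -128.9, 127.4]
tcp_rot: [-3.142, 0.0, 2.96]
contact_force: [0.6, 0.1, -3.5]
opening: 0.422
grasp_force: 51.9
```

```bash
python3 go.py 596.4 -128.9 127 2.96; python3 rf.py 58;python3 - <<'E'
from h import *
a=grab_frame("top")[0][175:220,335:385]; b=grab_frame("side")[0][180:235,295:345]
save(np.hstack([cv2.resize(a,(400,360),interpolation=2),cv2.resize(b,(400,440),interpolation=2)[80:440]]),"g5.png")
E
```

```text
t 9.85 pos [ 596.47 -128.93  127.38] rot [-3.1416e+00  2.0000e-04  2.9598e+00] F [ 0.6  0.1 -3.5] g 51.89007639884949 op 36.02394406095018 q6 -1.6043488496686351
turn [-0.      0.0002 -0.0002] shift [8.0e-05 2.0e-05 3.8e-04]
top 104 [ 563.65 -124.13] 57.901054009645236
 stub 84 [ 566.33 -123.54   82.01]
side 114 [ 566.79 -122.68] 59.06700259774456
 stub 48 [ 565.76 -123.15   82.52]
```

View pics/g5.png

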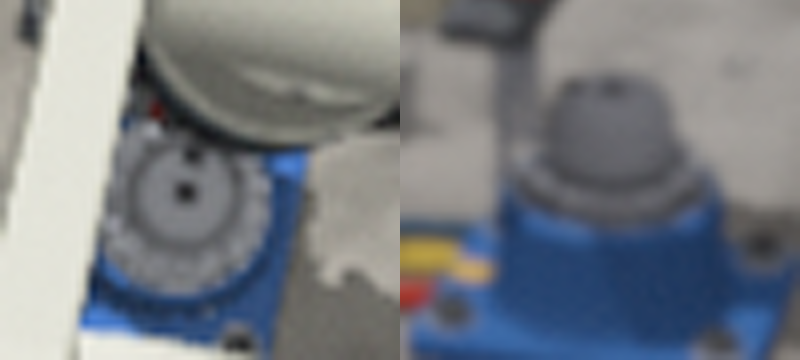

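The ring sits level around the stub: its top face measures 58–59 mm, its centre is within about 1 mm, and the forces are those of free hanging. Handing in.

```bash
python3 -c "
from rig import order;print(order.sign_off())"
```

```text
the job is handed in; nothing more can be done
None
```

I handed the job in at about 10 s with the spread ring held around the stub at groove height, measured about 1 mm off-centre, grips squeezed and tool upright. No contact force showed on the way down; the judge's verdict was not reported.

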